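# Dispense the brass fitting from the parts wheel

### The arm

A 6-joint arm with a two-finger parallel gripper is mounted at the origin on the work surface. World frame = base frame: x ahead of the robot, y to its left, z up, the work surface at z = 0. Lengths are in m, angles in rad, forces in N, time in s.
With the tool pointing down it reaches from about 0.35 to 0.975 m from the base axis. Payload 4.9 kg.
Tool frame: the origin (TCP) lies at the very end of the fingers, on their centre line; the grasp point (between the pads) lies 19 mm behind it; z points along the fingers, y is the direction in which the jaws open and shut (so a half turn about z gives the same grasp; the last joint's range is limited). The gripper opens to 85 mm and grips with 20 to 120 N. Pads are 22 mm wide; open, the fingers measure 114 mm over their backs; the gripper's body (76 mm by 85 mm) begins 54 mm behind the grasp point. The pads swing forward as they close: fully open they stand 13 mm farther back than shut.
Start: joints at [0.982, 0.053, 1.613, -0, 1.476, -0.119], TCP at [0.283, 0.557, 0.231] pointing down, gripper open.
Joint ranges: [-3.01, 3.01], [-1.01, 2.22], [0.06, 2.58], [-1.02, 4.17], [0.09, 2.62], [-3.14, 3.14]. Speed limits (rad/s): [2.57, 2.57, 3.14, 3.14, 3.14, 3.14].

### API

Orientations are given as a rotation vector (axis times angle).
In Python, from station import ctrl gives the robot as it stands.
- The arm moves only by the tool step_arm, never from a script. Its argument "moves" is a list of rows, each a list of 5 numbers: the opening, from 0 (shut) to 1 (fully open), then the shift along the world's x, y, z in m, then the turn about the world's z in degrees. A call has 1 to 20 rows; each row shifts and turns the pose as measured when the row begins; what a row does not reach is not made up. A row lasts 1/8 s, in which the tool goes at most 62.5 mm and 10.7 degrees, less where a joint would pass 70% of its speed; a pose out of reach is approached as far as the arm can. A call is refused whole if a number of a shift passes 0.0625 or a number of a turn 10.7, either way. A call with a gripper value outside its range is refused whole. The fingers move at their own pace and stop on an object; "newtons" is the grip in N (left out, the last holds). Time passes only in rows, so rows that do not move let the fingers close. It gives the time, the measured TCP pose, the force and the opening at its end, in the units of the state.
- ctrl.get_obs(): the state, without advancing time (a new reading comes with each control period).
- ctrl.get_image(name): name is "scene" or "side" or "wrist"; returns a dict with "color" (384x512x3 uint8, red, green, blue), "camera_matrix" (3x3 intrinsics, pixels), "k1" (the pictures are not rectified: a ray, as slopes to the right and down, at radius r is drawn at 1 + k1 r^2 times it, then the intrinsics apply), "R" (3x3) and "t" (3): a world point X has camera coordinates R X + t; the wrist camera has in their place "T_tool_cam" (4x4, takes a point from camera to tool coordinates, whose origin is the TCP and whose axes are the flange's). Camera axes: x right, y down, z forward; pixel columns grow to the right and rows downward; lengths in m; the calibration is good to about 2 mm. A picture is of the moment at which its call begins: read the wrist's pose just before it. There is no depth.
- ctrl.finish_job(): hands the job in, once; it reports no verdict.
Trained networks look in a picture, given as the dict that the camera call returned (one of the last four; its "shot" number tells which), for a name from the list of things; names that differ only in an ending like _2 or _b are one class to them, and where a whole thing is asked for, a point or a joint stands for the part that bears it (a point fixed in the world has none). Each returns a list of dicts, best first, with "p" (0 to 1); they miss things now and then, are a little off and sometimes report something else, mostly with a low value. They report only what shows in the picture. A call takes as long as a camera call. They do not tell look-alikes from the thing itself.
- ctrl.spot_in(picture, query): "bbox" ([left, top, right, bottom] in pixels, round what is visible of it).
The state is a dict: "t": time; "q": joint angles; "dq": joint speeds; "effort": joint torques, N m; "tool_pos": TCP position; "tool_rot": TCP orientation; "contact_force": force on the tool from outside, world axes, zero at the start; "wrist_torque": the same for the moment, N m; "opening": finger opening in m.
Only numpy, scipy, OpenCV 4.12 (cv2) and the standard library are available. Lean on these libraries where they do the work, as an engineer would, in place of code of your own. Each camera call takes 0.05 s, during which the arm holds its last target.

### The job

Use the black knob to turn the white parts wheel until the pocket with the brass fitting sits over the drop hole, with the flap still shut. Then swing the red-ball lever over so that the flap tips the brass fitting into the blue tray below. Leave the other three parts in their pockets.

Things in the scene. Friction and masses are not known exactly. Their poses are not given: they have to be found in the camera images.
- brass_part (a point): The brass fitting to dispense: a stepped brass cylinder, 26 mm diameter, 22 mm high (upper 9 mm only 18 mm diameter), standing upright on the deck in one of the wheel's pockets, up to 3 mm off the pocket's centre. The point is its centre, half-way up. It starts 15 to 75 degrees round the wheel from the drop hole, on either side.
- knob (a point): Grip point of the wheel's black bar knob, on the wheel's vertical axis, 182 mm above the table. The bar is 56 mm long along this point's x axis, 14 mm thick along its y axis, 162 to 200 mm above the table; pinch it across y from above. The wheel must turn, either way, by the angle about this axis from the brass fitting to the drop hole.
- wheel: White wheel turning with the knob (0.06 N m of friction; stays where left). Origin on its axis at deck height, 130 mm above the table; z up. Eight upright bottomless tubes are its pockets: 32 mm bore, tops 158 mm above the table, every 45 degrees on a circle of 76 mm radius. They push the parts along over the deck as the wheel turns. Four pockets hold parts.
- drop_hole (a point): Centre of the drop hole, in the top face of the blue deck (130 mm above the table), 76 mm from the wheel's axis. The hole is 56 mm along this point's x axis and 44 mm along its y axis, which points to the wheel's axis; z up. A steel flap shuts it, flush with the deck. It is under the wheel, on the lever's side of the deck.
- lever_ball (a point): Centre of the red ball, 24 mm diameter, ending the flap's lever: a 10 mm rod, 78 mm from pivot to ball, just outside the deck, 60 mm to the drop_hole -y side of the hole. Pivot axis level, along drop_hole y, at deck height, 28 mm to the -x side of the hole. Shut, it leans 28 degrees to the drop_hole -x side; push it (1 to 6 N) to the +x side, through upright, to open the flap.
- lever (a joint): Angle of lever and flap: 0 = flap shut (start), 1.08 rad = lever fully over against its stop, leaning 34 degrees to the drop_hole +x side, flap hanging down. It stays where it is left.
- stand: The dispenser's stand, fixed to the table: a square blue deck, 230 mm, on four posts. Origin on the table under the wheel's axis; the drop hole lies to its -y side. On the table straight under the hole is the fixed blue catch tray, 140 x 140 mm, walls 40 mm high, centred 70 mm to the -y side of the origin.
- steel_part (a point): Bystander: plain steel cylinder, 26 mm diameter, 22 mm high, in another pocket. The point is its centre.
- black_part (a point): Bystander: black plastic cylinder, 26 mm diameter, 22 mm high, in another pocket. The point is its centre.
- green_part (a point): Bystander: green plastic cylinder, 26 mm diameter, 22 mm high, in another pocket. The point is its centre.
There are look-alikes about, which are no part of the job. What is meant by the part that bears black_part is not purple, and is the larger of those in its own colour.

How it is judged:
By the outcome, as a careful person would: the job done as asked, in the order asked, and still so for the second after the job is handed in, with the robot touching nothing.
It also fails if it takes over 48 s, if anything falls off the work surface, if the arm or the gripper's body presses on something with over 40 N, if the wrist force passes 120 N, or if a joint passes its speed limit or range.

## Working session

There is one attempt and no reset: what is moved stays moved. The work goes in short steps, Python scripts to look and compute and a tool call to move; the robot and the scene stay as the last step left them, time stands still between calls to the robot, and variables do not carry over. Pictures are saved under pics/ and viewed, and the job is handed in when it is done.

Besides the shell and the picture viewer there is one more tool, called after "Call:" by a JSON object that holds its "method" and its "body". step_arm: Moves the arm, as the interface text tells. Its arguments: {"type":"object","properties":{"moves":{"type":"array","items":{"type":"array","items":{"type":"number"}}},"newtons":{"type":"number"}},"required":["moves"]}

```bash
mkdir -p pics; ls; cat > h.py <<'E'
from station import ctrl
import numpy as np, cv2, pickle
def shot(name,fn):
    o=ctrl.get_obs(); p=ctrl.get_image(name)
    cv2.imwrite('pics/'+fn,p["color"][:,:,::-1]); pickle.dump((o,p),open('pics/'+fn+'.pkl','wb'))
    return o,p
E
python3 - <<'E'
from h import *
for n in ["scene","side","wrist"]:
    o,p=shot(n,n+"1.png")
    print(n,p["camera_matrix"],p["k1"],p.get("R"),p.get("t"),p.get("T_tool_cam"))
    for q in ["brass_part","knob","wheel","lever_ball","stand","steel_part","black_part","green_part"]:
        print(q,[([round(x) for x in d["bbox"]],round(d["p"],2)) for d in ctrl.spot_in(p,q)][:4])
print(o)
E
```

```text
pics
scene [[422.47123886   0.         253.95848225]
 [  0.         422.47123886 188.70263005]
 [  0.           0.           1.        ]] -0.1348314259752063 [[ 0.60903648  0.79301814  0.01402866]
 [ 0.66324775 -0.49951423 -0.55730419]
 [-0.43494482  0.34872306 -0.83018988]] [-0.36529144 -0.24177705  1.00584251] None
brass_part [([223, 143, 344, 246], 0.59), ([234, 192, 246, 209], 0.54)]
knob [([223, 144, 346, 246], 0.96), ([298, 218, 312, 234], 0.53)]
wheel [([226, 142, 344, 245], 0.62)]
lever_ball [([181, 186, 255, 242], 0.7)]
stand [([182, 122, 380, 312], 0.94)]
steel_part [([258, 218, 272, 230], 0.49)]
black_part [([235, 165, 250, 172], 0.63)]
green_part [([302, 219, 312, 234], 0.65)]
side [[437.03110074   0.         253.12539107]
 [  0.         437.03110074 183.81583388]
 [  0.           0.           1.        ]] -0.03300933192099298 [[ 0.84530815 -0.5342748  -0.00213676]
 [-0.32623471 -0.51298001 -0.79399145]
 [ 0.42311351  0.67186453 -0.60792517]] [-0.41697937  0.33008557  0.45864229] None
brass_part [([263, 195, 274, 208], 0.4)]
knob [([188, 134, 315, 220], 0.94)]
wheel [([19
[... 789 characters left out ...]
], 0.92)]
steel_part []
black_part []
green_part []
{'t': 0.9, 'q': array([ 9.81997429e-01,  5.26860686e-02,  1.61288226e+00, -2.24798491e-05,
        1.47601401e+00, -1.19011748e-01]), 'dq': array([ 0.0001229 ,  0.00043595, -0.00060277, -0.00152373,  0.00077621,
        0.00104518]), 'effort': array([ 8.88662089e-04, -3.93690491e+01, -3.70466244e+01, -1.39348840e-04,
        6.35577508e-04, -1.84892451e-05]), 'tool_pos': array([0.28293833, 0.55727128, 0.23132283]), 'tool_rot': array([7.31163687e-01, 3.05529863e+00, 3.02093845e-06]), 'contact_force': array([ 0.13369124, -0.04742415,  0.32238352]), 'wrist_torque': array([-0.00157403,  0.03685499, -0.0280693 ]), 'opening': 0.08558263808696938}
```

```bash
python3 - <<'E'
import cv2
for n,b in [("scene",(170,110,390,320)),("side",(140,120,370,330))]:
    im=cv2.imread(f'pics/{n}1.png'); c=im[b[1]:b[3],b[0]:b[2]]
    cv2.imwrite(f'pics/{n}1c.png',cv2.resize(c,None,fx=2.8,fy=2.8,interpolation=cv2.INTER_CUBIC))
E
```

```text
(no output)
```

View pics/scene1.png

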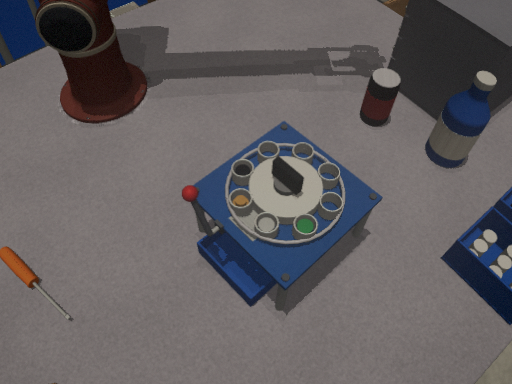

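View pics/side1.png

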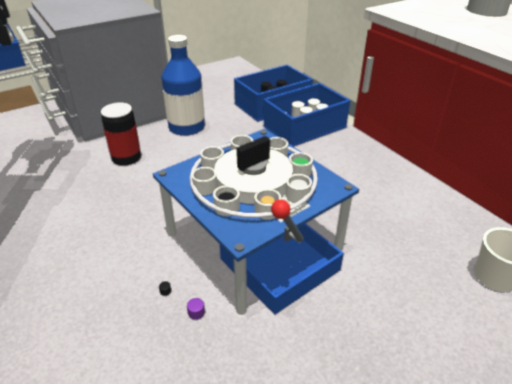

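```bash
ls pics
```

```text
scene1.png
scene1.png.pkl
scene1c.png
side1.png
side1.png.pkl
side1c.png
wrist1.png
wrist1.png.pkl
```

View pics/scene1c.png

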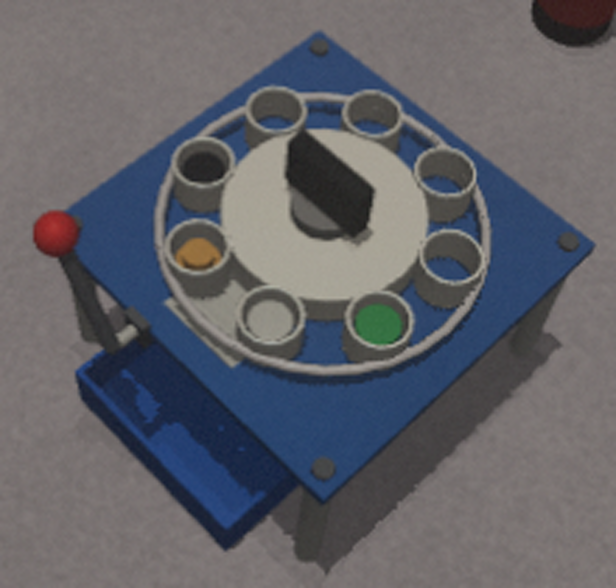

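View pics/side1c.png

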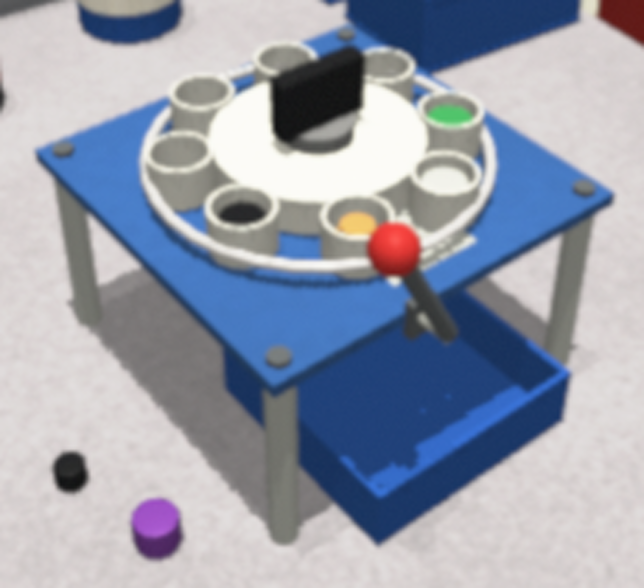

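```bash
cat >> h.py <<'E'
def proj(p,X):
    X=np.atleast_2d(X)
    if "R" in p: c=X@p["R"].T+p["t"]
    else: raise 0
    s=c[:,:2]/c[:,2:]; r2=(s**2).sum(1,keepdims=True); s=s*(1+p["k1"]*r2)
    K=p["camera_matrix"]; return s@K[:2,:2].T+K[:2,2]
def unproj(p,uv,z):
    K=p["camera_matrix"]; d=(np.array(uv,float)-K[:2,2])/[K[0,0],K[1,1]]
    s=d.copy()
    for _ in range(20): s=d/(1+p["k1"]*(s@s))
    ray=p["R"].T@np.r_[s,1]; o=-p["R"].T@p["t"]
    return o+ray*(z-o[2])/ray[2]
E
cat > fit.py <<'E'
from h import *
from scipy.optimize import least_squares
S=pickle.load(open('pics/scene1.png.pkl','rb'))[1]; D=pickle.load(open('pics/side1.png.pkl','rb'))[1]
f=lambda L,o:(np.array(L,float)+.5)/2.8-.5+o
rs=f([(198,247),(271,318),(378,322),(451,258),(445,172),(372,117),(277,112),(204,165)],(170,110))
rd=f([(358,220),(446,175),(450,115),(385,70),(285,65),(202,95),(180,155),(241,210)],(140,120))
for n,p,r in(("S",S,rs),("D",D,rd)):
    W=np.array([unproj(p,u,.158) for u in r]); print(n,W.mean(0),np.round(np.degrees(np.arctan2(*(W-W.mean(0))[:,[1,0]].T)),1),np.round(np.linalg.norm((W-W.mean(0))[:,:2],axis=1),4))
cs=f([(320,31),(594,243),(323,502)],(170,110)); cd=f([(38,155),(345,27),(612,200),(277,390)],(140,120))
print(np.array([unproj(S,u,.13) for u in cs])); print(np.array([unproj(D,u,.13) for u in cd]))
E
python3 fit.py
```

```text
S [0.5576634  0.09244851 0.158     ] [-108.   -61.9  -18.    28.    73.7  117.8  162.3 -151.9] [0.0751 0.0761 0.0758 0.0752 0.0761 0.0745 0.0752 0.075 ]
D [0.55367486 0.09420264 0.158     ] [-107.3  -61.2  -18.1   26.8   73.2  117.2  161.9 -153. ] [0.0753 0.0752 0.0749 0.0755 0.073  0.0763 0.0753 0.0754]
[[ 0.43214697  0.19646234  0.13      ]
 [ 0.65799934  0.21898385  0.13      ]
 [ 0.68221593 -0.0096788   0.13      ]]
[[ 0.42981796  0.19610253  0.13      ]
 [ 0.6550101   0.22163209  0.13      ]
 [ 0.67590227 -0.00908442  0.13      ]
 [ 0.45271129 -0.03044013  0.13      ]]
```

```bash
python3 - <<'E'
from h import *
exec(open('fit.py').read().split("for n,p,r")[0])
im=cv2.imread('pics/scene1.png');cv2.imwrite('pics/k1.png',cv2.resize(im[145:205,260:320],None,fx=10,fy=10,interpolation=cv2.INTER_CUBIC))
im=cv2.imread('pics/side1.png');cv2.imwrite('pics/k2.png',cv2.resize(im[125:185,225:285],None,fx=10,fy=10,interpolation=cv2.INTER_CUBIC))
c=np.array([.5555,.0935]);a=np.radians(5.9);R=np.array([[np.cos(a),-np.sin(a)],[np.sin(a),np.cos(a)]])
w=lambda x,y,z:np.r_[c+R@[x,y],z]
print("ball",w(-.0646,-.136,.199),"over",w(-.028+.078*np.sin(np.radians(34)),-.136,.130+.078*np.cos(np.radians(34))),"hole",w(0,-.076,.13))
print(proj(S,[w(-.0646,-.136,.199)]),proj(D,[w(-.0646,-.136,.199)]))
for p,u in((S,(190,193)),(D,(280.5,208.5))): print(unproj(p,u,.199))
E
```

```text
ball [ 0.50522198 -0.04841998  0.199     ] over [ 0.58501411 -0.04017427  0.19466493] hole [0.56331223 0.01790259 0.13      ]
[[188.98082736 193.29937687]] [[283.04401857 210.84269701]]
[ 0.50567108 -0.0469691   0.199     ]
[ 0.50512853 -0.04330794  0.199     ]
```

View pics/k1.png

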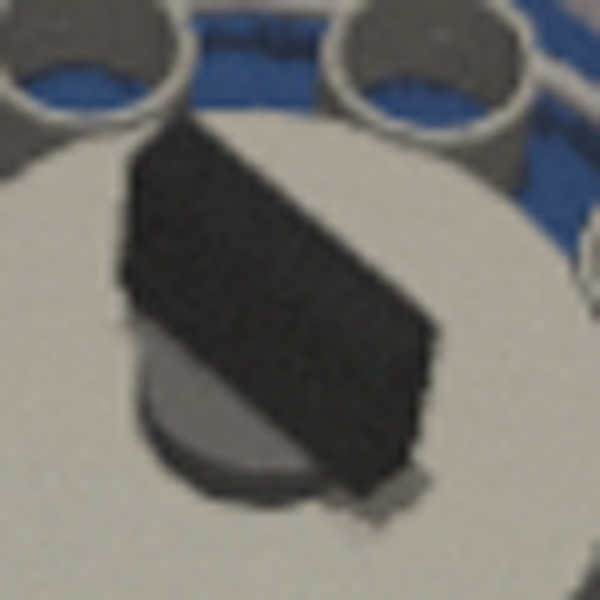

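View pics/k2.png

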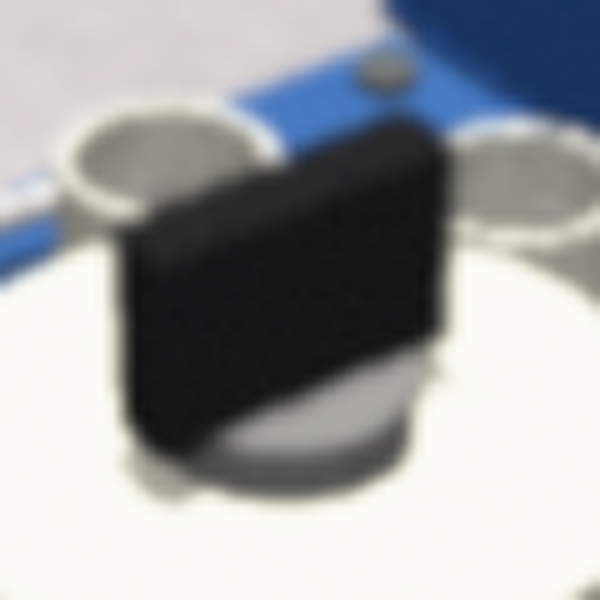

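```bash
python3 - <<'E'
from h import *
exec(open('fit.py').read().split("for n,p,r")[0])
def e(p,a,b,o):
    A,B=[unproj(p,(np.array(x)+.5)/10-.5+o,.2)[:2] for x in(a,b)]
    d=B-A; print(A,B,np.linalg.norm(d),np.degrees(np.arctan2(d[1],d[0])))
e(S,(180,112),(437,328),(260,145)); e(D,(130,225),(400,113),(225,125)); e(D,(170,260),(445,150),(225,125))
# knob fit : project bottom/top corners for candidate
for ang in (7,10,13,16,19):
    t=np.radians(ang);R=np.array([[np.cos(t),-np.sin(t)],[np.sin(t),np.cos(t)]])
    C=np.array([np.r_[np.array([.5555,.0935])+R@[x,y],z] for z in(.2,.162) for x,y in((-.028,-.007),(.028,-.007),(.028,.007),(-.028,.007))])
    print(ang,((proj(S,C)-(260,145))*10).round().astype(int).tolist(),((proj(D,C)-(225,125))*10).round().astype(int).tolist())
E
```

```text
[0.52918269 0.09602827] [0.58324452 0.1007471 ] 0.05426738623439293 4.988456828799174
[0.53032468 0.09973271] [0.58016006 0.10468998] 0.05008132227093249 5.680693795270904
[0.53042696 0.08876024] [0.57997146 0.09237558] 0.04967623055518777 4.173562395528221
7 [[107, 145], [381, 364], [445, 310], [171, 95], [96, 292], [356, 505], [417, 452], [157, 243]] [[175, 278], [473, 145], [411, 107], [114, 236], [179, 495], [467, 357], [407, 318], [121, 452]]
10 [[102, 152], [390, 359], [449, 302], [163, 99], [91, 299], [364, 501], [421, 445], [149, 247]] [[183, 281], [468, 140], [403, 104], [119, 241], [187, 499], [462, 352], [399, 315], [125, 457]]
13 [[98, 159], [398, 354], [453, 295], [155, 103], [87, 306], [372, 496], [425, 438], [142, 251]] [[192, 284], [463, 135], [394, 101], [124, 246], [196, 502], [457, 348], [391, 312], [130, 462]]
16 [[94, 166], [405, 349], [457, 288], [147, 108], [84, 313], [380, 491], [429, 431], [134, 256]] [[202, 287], [457, 131], [385, 98], [129, 251], [205, 505], [452, 343], [382, 309], [135, 468]]
19 [[91, 173], [413, 344], [460, 280], [140, 113], [80, 320], [386, 486], [431, 423], [127, 261]] [[211, 290], [451, 126], [376, 96], [135, 256], [214, 507], [446, 338], [374, 307], [141, 472]]
```

```bash
python3 - <<'E'
from h import *
exec(open('fit.py').read().split("for n,p,r")[0])
print(unproj(S,(375,120),0),unproj(S,(447,160),0),unproj(D,(124,158),0),unproj(S,(385,78),.1),unproj(D,(178,42),.2))
E
```

```text
[4.67376323e-01 4.54185999e-01 1.11022302e-16] [ 6.45565380e-01  4.99309948e-01 -1.11022302e-16] [0.45110424 0.46791182 0.        ] [0.44476653 0.47582831 0.1       ] [0.63999345 0.5464176  0.2       ]
```

Call:
{"method": "step_arm", "body": {"moves": [[1,0.027,-0.046,0.004,3.2],[1,0.027,-0.046,0.004,3.2],[1,0.027,-0.046,0.004,3.2],[1,0.027,-0.046,0.004,3.2],[1,0.027,-0.046,0.004,3.2],[1,0.027,-0.046,0.004,3.2],[1,0.027,-0.046,0.004,3.2],[1,0.027,-0.046,0.004,3.2],[1,0.027,-0.046,0.004,3.2],[1,0.027,-0.046,0,3.2],[1,0,0,0,0]]}}

```text
t: 2.72
tool_pos: [0.5588, 0.0821, 0.27]
tool_rot: [-0.173, 3.131, 0.003]
contact_force: [0.4, 0.8, -0.4]
opening: 0.0853
```

```bash
cat >> h.py <<'E'
from scipy.spatial.transform import Rotation as Ro
def wcam(o,p):
    T=np.eye(4);T[:3,:3]=Ro.from_rotvec(o["tool_rot"]).as_matrix();T[:3,3]=o["tool_pos"]
    C=np.linalg.inv(T@p["T_tool_cam"]); p["R"]=C[:3,:3];p["t"]=C[:3,3]; return p
E
python3 - <<'E'
from h import *
o,p=shot("wrist","w2.png"); wcam(o,p); print(o["t"],o["tool_pos"],o["tool_rot"],Ro.from_rotvec(o["tool_rot"]).as_matrix().round(3))
im=cv2.resize(p["color"][:,:,::-1],None,fx=1.56,fy=1.56); cv2.imwrite("pics/w2b.png",im)
E
```

```text
2.725 [0.55880935 0.08210407 0.26997866] [-1.72777057e-01  3.13133780e+00  2.73630802e-03] [[-0.994 -0.11   0.005]
 [-0.11   0.994  0.002]
 [-0.006  0.001 -1.   ]]
```

View pics/w2b.png

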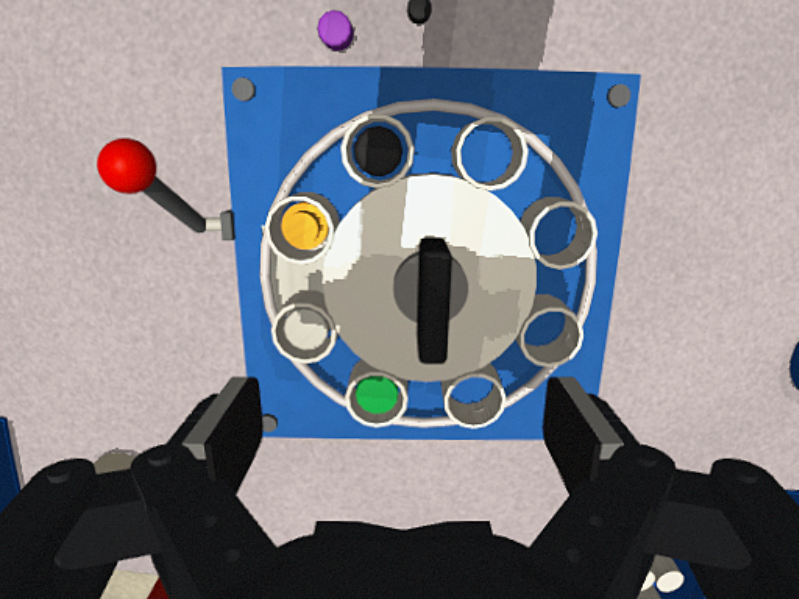

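```bash
python3 - <<'E'
from h import *
o,p=pickle.load(open('pics/w2.png.pkl','rb')); wcam(o,p)
f=lambda L:(np.array(L,float)+.5)/1.5625-.5
L=f([(300,230),(305,333),(377,399),(475,399),(552,334),(562,233),(491,152),(378,152)])
W=np.array([unproj(p,u,.158) for u in L]);m=W.mean(0);print(m,np.degrees(np.arctan2(*(W-m)[:,[1,0]].T)).round(1),np.linalg.norm((W-m)[:,:2],axis=1).round(4))
C=np.array([unproj(p,u,.13) for u in f([(222,67),(640,75),(598,440),(250,436)])]);print(C,C.mean(0))
for i in range(4):
    d=C[(i+1)%4]-C[i];print(np.degrees(np.arctan2(d[1],d[0])).round(2),np.linalg.norm(d))
K=np.array([unproj(p,u,.2) for u in f([(418,362),(446,362),(421,239),(448,238)])]);print(K,K.mean(0))
print(unproj(p,f([(127,165)])[0],.199))
E
```

```text
[0.55359236 0.0971045  0.158     ] [-107.1  -61.6  -17.    27.8   73.5  118.4  163.1 -152.2] [0.0748 0.0749 0.0755 0.0747 0.0748 0.0748 0.0752 0.0742]
[[ 0.45202142 -0.02742897  0.13      ]
 [ 0.43021743  0.19941718  0.13      ]
 [ 0.65733608  0.22685363  0.13      ]
 [ 0.67923792 -0.00731381  0.13      ]] [0.55470321 0.09788201 0.13      ]
95.49 0.22789162213745046
6.89 0.22876984089623503
-84.66 0.2351894526238582
-174.94 0.22810515180476512
[[0.5807047  0.09243736 0.2       ]
 [0.57927584 0.10563696 0.2       ]
 [0.52216075 0.08679251 0.2       ]
 [0.52041472 0.09850535 0.2       ]] [0.550639   0.09584304 0.2       ]
[ 0.50331082 -0.04360357  0.199     ]
```

Call:
{"method": "step_arm", "body": {"moves": [[0.6,-0.004,0.013,-0.02,-0.5],[0.6,0,0.001,-0.02,0],[0.6,0,0,-0.02,0],[0.6,0,0,-0.02,0],[0.6,0,0,-0.015,0],[0.6,0,0,0,0]]}}

```text
t: 3.52
tool_pos: [0.5497, 0.1028, 0.1652]
tool_rot: [0.17, -3.137, -0.005]
contact_force: [0.4, 0.4, -0.0]
opening: 0.0509
```

```bash
python3 - <<'E'
from h import *
o,p=shot("wrist","w3.png"); print(o["t"],o["tool_pos"])
im=cv2.resize(p["color"][:,:,::-1],None,fx=1.56,fy=1.56); cv2.imwrite("pics/w3b.png",im)
E
```

```text
3.525 [0.54966612 0.10280083 0.16518172]
```

View pics/w3b.png

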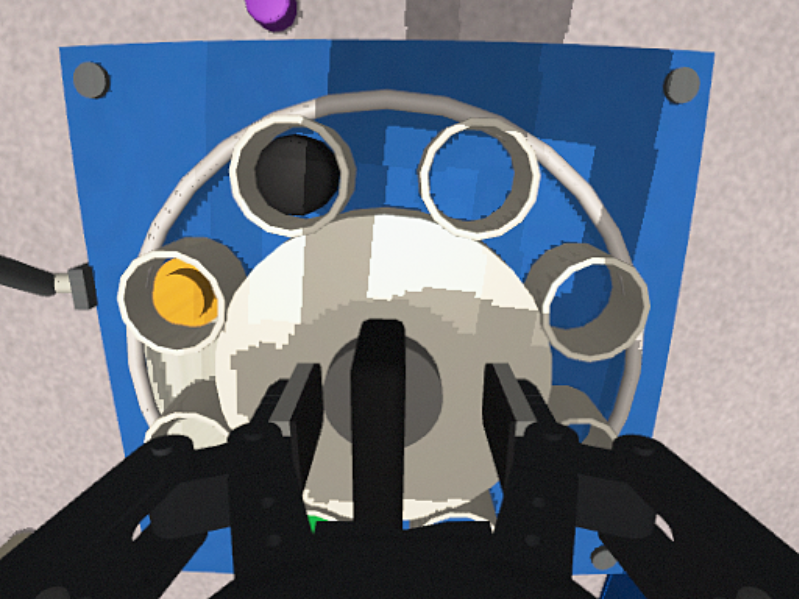

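Call:
{"method": "step_arm", "body": {"moves": [[0.6,0.005,-0.0065,0.001,0],[0.6,0,0,0,0]]}}

```text
t: 3.82
tool_pos: [0.557, 0.0956, 0.1694]
tool_rot: [-0.169, 3.132, 0.005]
contact_force: [0.6, -1.0, 0.1]
opening: 0.0515
```

```bash
python3 - <<'E'
from h import *
o=ctrl.get_obs(); print(o["tool_pos"],Ro.from_rotvec(o["tool_rot"]).as_matrix().round(4))
E
```

```text
[0.55703753 0.09560217 0.16937828] [[-0.9942 -0.1075  0.0048]
 [-0.1075  0.9942  0.0034]
 [-0.0052  0.0029 -1.    ]]
```

Call:
{"method": "step_arm", "body": {"moves": [[0.3,-0.0015,0,-0.003,0],[0.1,0,0,0,0],[0,0,0,0,0],[0,0,0,0,0],[0,0,0,0,0]], "newtons": 40}}

```text
t: 4.45
tool_pos: [0.556, 0.0968, 0.1675]
tool_rot: [-0.169, 3.13, 0.008]
contact_force: [0.3, 1.7, -0.3]
opening: 0.0135
```

Call:
{"method": "step_arm", "body": {"moves": [[0,0,0,0,4],[0,0,0,0,4],[0,0,0,0,4],[0,0,0,0,0]]}}

```text
t: 4.95
tool_pos: [0.556, 0.0968, 0.1675]
tool_rot: [-0.503, 3.094, 0.01]
contact_force: [-0.2, 1.6, -0.6]
opening: 0.0136
```

```bash
python3 - <<'E'
from h import *
o=ctrl.get_obs(); r=Ro.from_rotvec(o["tool_rot"]).as_matrix();print(o["tool_pos"],o["contact_force"],np.degrees(np.arctan2(r[1,1],r[0,1])))
E
```

```text
[0.55595367 0.09682775 0.16751823] [-0.17324848  1.59580537 -0.62901249] 108.47769081370247
```

Call:
{"method": "step_arm", "body": {"moves": [[0,0,0,0,4],[0,0,0,0,4],[0,0,0,0,2.5],[0,0,0,0,0]]}}

```text
t: 5.45
tool_pos: [0.5559, 0.0969, 0.1675]
tool_rot: [-0.784, 3.036, 0.011]
contact_force: [-0.6, 1.7, -1.1]
opening: 0.0133
```

```bash
python3 - <<'E'
from h import *
o,p=shot("wrist","w4.png"); r=Ro.from_rotvec(o["tool_rot"]).as_matrix();print(o["tool_pos"],o["contact_force"],np.degrees(np.arctan2(r[1,1],r[0,1])))
im=cv2.resize(p["color"][:,:,::-1],None,fx=1.56,fy=1.56); cv2.imwrite("pics/w4b.png",im)
o,p=shot("scene","s4.png")
cv2.imwrite('pics/s4c.png',cv2.resize(p["color"][110:320,170:390,::-1],None,fx=2.8,fy=2.8,interpolation=cv2.INTER_CUBIC))
E
```

```text
[0.55590387 0.09689702 0.16751735] [-0.57232981  1.68555675 -1.07460195] 118.95884058283005
```

View pics/w4b.png

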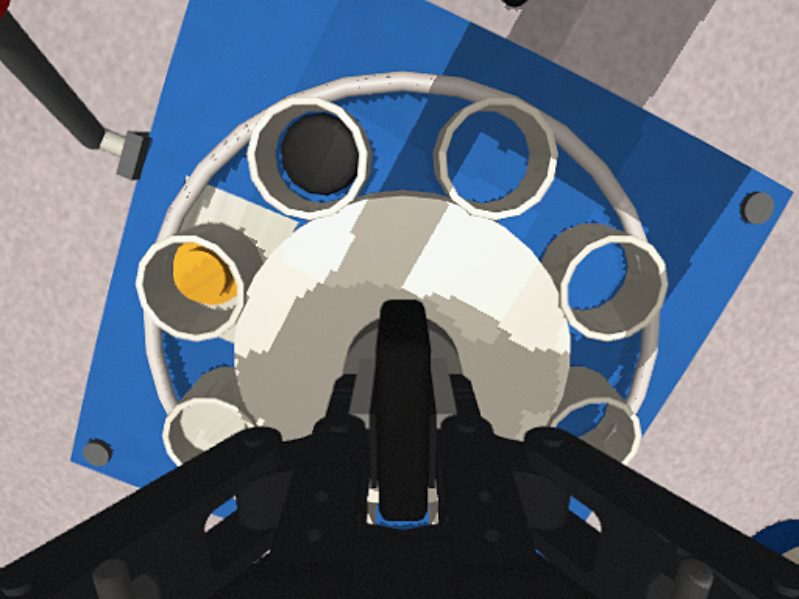

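View pics/s4c.png

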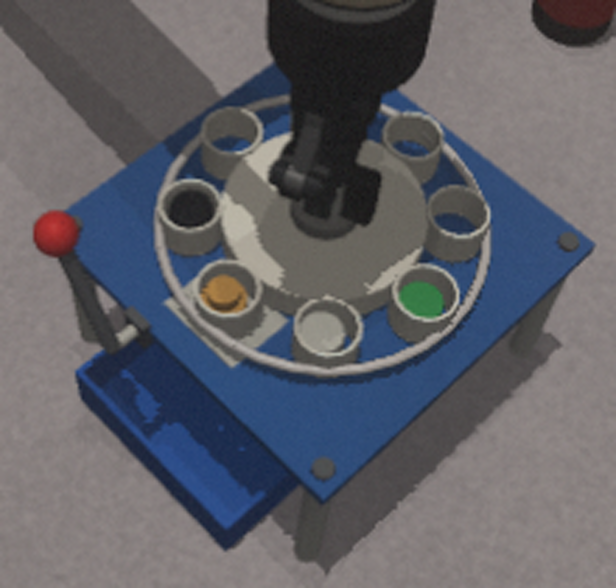

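```bash
python3 - <<'E'
from h import *
o,p=pickle.load(open('pics/s4.png.pkl','rb'))
f=lambda L:(np.array(L,float)+.5)/2.8-.5+(170,110)
W=np.array([unproj(p,u,.158) for u in f([(228,288),(328,324),(425,290),(191,208)])]);print(W)
c=np.array([.5555,.0945]);print(np.degrees(np.arctan2(*(W[:,:2]-c)[:,[1,0]].T)))
F=np.array([unproj(p,u,.13) for u in f([(165,302),(238,363),(286,321)])]);print(F,"hole est",(F[0]+F[2])/2)
h=(F[0]+F[2])/2;print(np.degrees(np.arctan2(h[1]-c[1],h[0]-c[0])))
o,p=pickle.load(open('pics/w4.png.pkl','rb'));wcam(o,p)
g=lambda L:(np.array(L,float)+.5)/1.5625-.5
print(unproj(p,g([(190,288)])[0],.158),unproj(p,g([(188,178)])[0],.13),unproj(p,g([(298,223)])[0],.13))
E
```

```text
[[0.56518663 0.01836821 0.158     ]
 [0.61461241 0.04711782 0.158     ]
 [0.63037796 0.10240684 0.158     ]
 [0.51121001 0.03338495 0.158     ]]
[ -82.74892925  -38.71429261    6.02788902 -125.93078854]
[[ 0.53813042 -0.00510378  0.13      ]
 [ 0.5930671   0.00424161  0.13      ]
 [ 0.58849672  0.04140998  0.13      ]] hole est [0.56331357 0.0181531  0.13      ]
-84.15652097077792
[0.56214281 0.02208355 0.158     ] [ 0.53694014 -0.00156678  0.13      ] [0.53255285 0.0410206  0.13      ]
```

Call:
{"method": "step_arm", "body": {"moves": [[0.3,0,0,0,0],[0.5,0,0,0,0],[0.5,0,0,0.02,0],[0.5,0,0,0.03,0],[0.4,0,0,0.03,0],[0.2,0,0,0.02,0],[0,-0.015,-0.024,0,-5],[0,-0.015,-0.024,0,-5],[0,-0.015,-0.024,0,-5],[0,-0.015,-0.024,0,-5],[0,-0.015,-0.024,0,-3],[0,-0.015,-0.024,0,0],[0,0,0,0,0]]}}

```text
t: 7.18
tool_pos: [0.4645, -0.0519, 0.2834]
tool_rot: [-0.137, 3.12, 0.001]
contact_force: [-0.2, -0.8, -0.8]
opening: -0.0001
```

```bash
python3 - <<'E'
from h import *
o,p=shot("wrist","w5.png"); r=Ro.from_rotvec(o["tool_rot"]).as_matrix();print(o["tool_pos"],o["contact_force"],np.degrees(np.arctan2(r[1,1],r[0,1])))
im=cv2.resize(p["color"][:,:,::-1],None,fx=1.56,fy=1.56); cv2.imwrite("pics/w5b.png",im)
o,p=shot("scene","s5.png")
cv2.imwrite('pics/s5c.png',cv2.resize(p["color"][110:320,170:390,::-1],None,fx=2.8,fy=2.8,interpolation=cv2.INTER_CUBIC))
E
```

```text
[ 0.46449635 -0.0518657   0.28344154] [-0.23120159 -0.76029035 -0.8400106 ] 95.02512176122362
```

View pics/w5b.png

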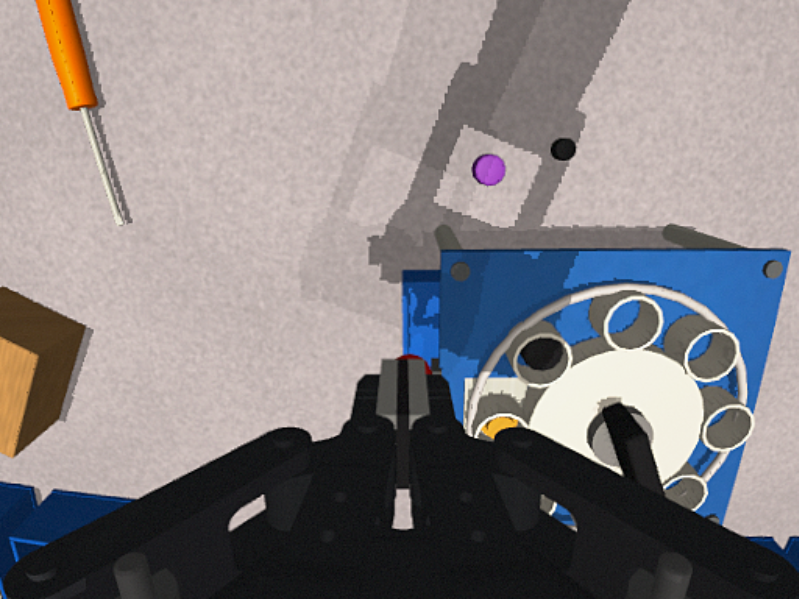

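View pics/s5c.png

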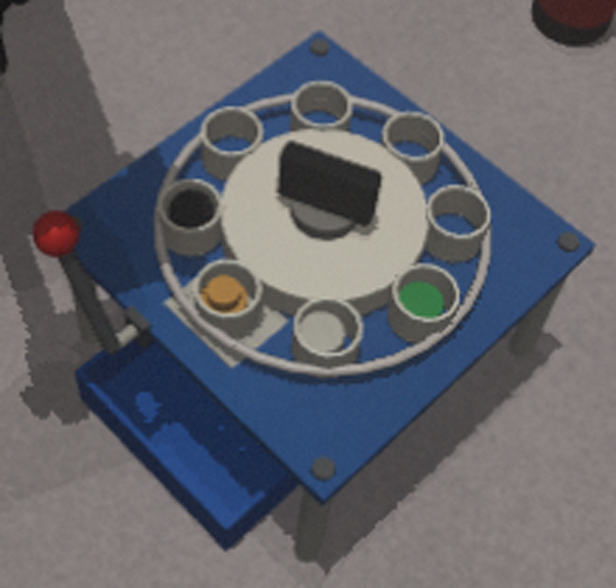

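Call:
{"method": "step_arm", "body": {"moves": [[0,-0.001,0.002,-0.025,0],[0,0,0.001,-0.025,0],[0,0,0,-0.025,0],[0,0,0,-0.018,0],[0,0,0,0,0]]}}

```text
t: 7.9
tool_pos: [0.4665, -0.0439, 0.1894]
tool_rot: [-0.149, 3.117, 0.004]
contact_force: [-0.3, -0.8, -0.5]
opening: -0.0002
```

```bash
python3 - <<'E'
from h import *
o=ctrl.get_obs();print(o["tool_pos"])
o,p=shot("side","d6.png")
cv2.imwrite('pics/d6c.png',cv2.resize(p["color"][120:330,140:370,::-1],None,fx=2.8,fy=2.8,interpolation=cv2.INTER_CUBIC))
o,p=shot("scene","s6.png")
cv2.imwrite('pics/s6c.png',cv2.resize(p["color"][110:320,140:390,::-1],None,fx=2.8,fy=2.8,interpolation=cv2.INTER_CUBIC))
E
```

```text
[ 0.46653106 -0.04387172  0.18940131]
```

View pics/d6c.png

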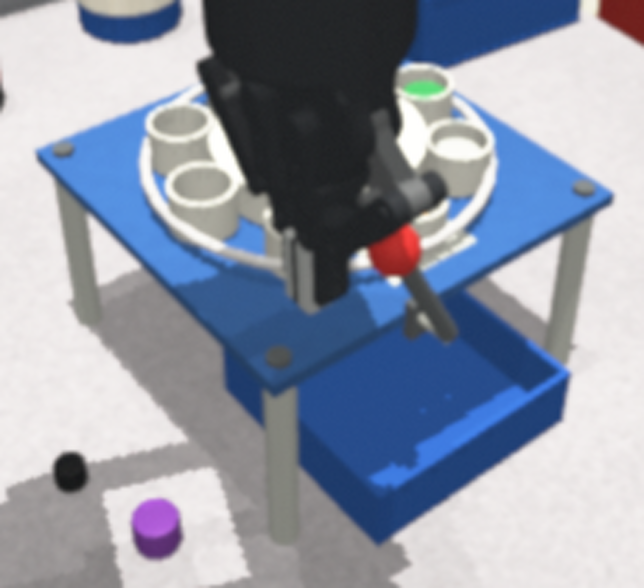

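View pics/s6c.png

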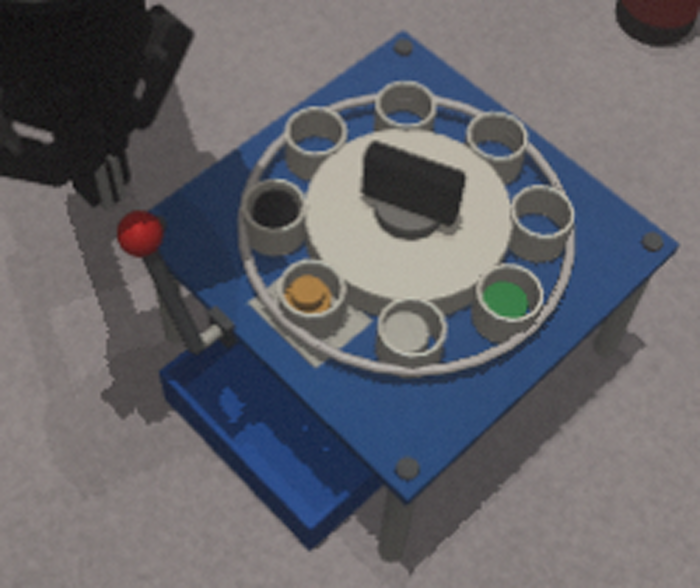

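Call:
{"method": "step_arm", "body": {"moves": [[0,0.005,-0.004,0,0],[0,0.01,0,0,0],[0,0.01,0.001,0,0],[0,0.01,0.001,0,0],[0,0.01,0.001,0,0],[0,0.01,0.001,0,0],[0,0,0,0,0]]}}

```text
t: 8.88
tool_pos: [0.5289, -0.0449, 0.195]
tool_rot: [-0.148, 3.109, -0.001]
contact_force: [0.4, -0.8, -0.6]
opening: 0.0002
```

```bash
python3 - <<'E'
from h import *
o=ctrl.get_obs();print(o["tool_pos"],o["contact_force"])
o,p=shot("scene","s7.png")
cv2.imwrite('pics/s7c.png',cv2.resize(p["color"][110:320,140:390,::-1],None,fx=2.8,fy=2.8,interpolation=cv2.INTER_CUBIC))
E
```

```text
[ 0.52890867 -0.04491844  0.1949784 ] [ 0.35748754 -0.75604098 -0.61317581]
```

View pics/s7c.png

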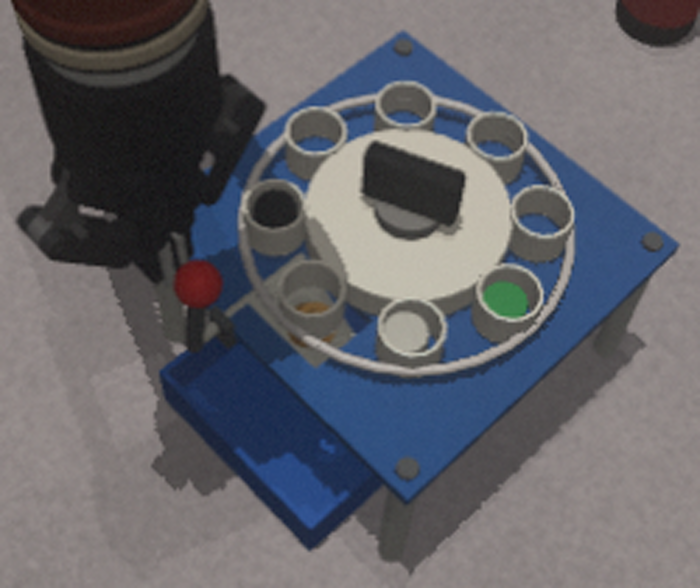

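Call:
{"method": "step_arm", "body": {"moves": [[0,0.01,0.001,-0.005,0],[0,0.01,0.001,-0.003,0],[0,0.008,0.001,-0.001,0],[0,0.004,0,0,0],[0,0,0,0,0]]}}

```text
t: 9.55
tool_pos: [0.5619, -0.0416, 0.1842]
tool_rot: [-0.148, 3.111, 0.0]
contact_force: [-0.3, -0.2, -0.5]
opening: 0.0001
```

```bash
python3 - <<'E'
from h import *
o=ctrl.get_obs();print(o["tool_pos"],o["contact_force"])
o,p=shot("scene","s8.png")
cv2.imwrite('pics/s8c.png',cv2.resize(p["color"][110:320,140:390,::-1],None,fx=2.8,fy=2.8,interpolation=cv2.INTER_CUBIC))
E
```

```text
[ 0.56194564 -0.04160832  0.18415493] [-0.25834955 -0.21183492 -0.52176362]
```

View pics/s8c.png

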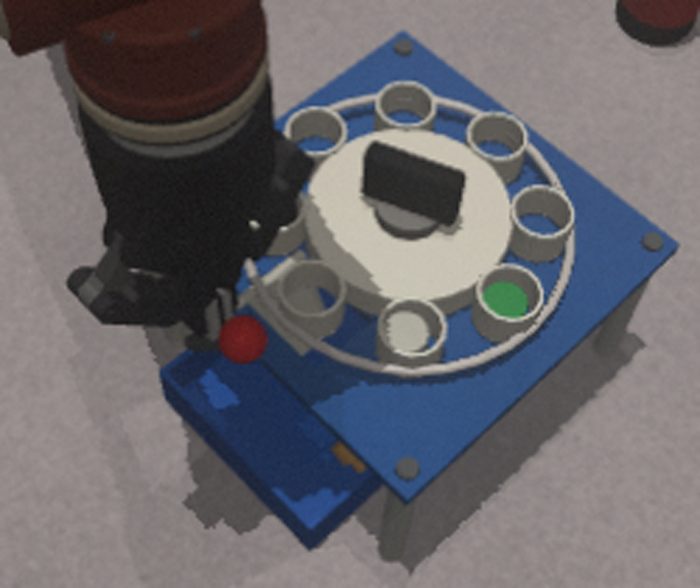

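Call:
{"method": "step_arm", "body": {"moves": [[0,0.004,0,0,0],[0,0,0,0,0]]}}

```text
t: 9.85
tool_pos: [0.5621, -0.0416, 0.1843]
tool_rot: [-0.148, 3.122, 0.001]
contact_force: [-1.1, 0.0, 0.2]
opening: -0.0002
```

Call:
{"method": "step_arm", "body": {"moves": [[0,0.006,0,0,0],[0,0.004,0,0,0]]}}

```text
t: 10.1
tool_pos: [0.5626, -0.0416, 0.1842]
tool_rot: [0.15, -3.126, -0.003]
contact_force: [-18.3, -1.1, 10.8]
opening: -0.0003
```

Against the stop (18 N). Back off and rise clear.

Call:
{"method": "step_arm", "body": {"moves": [[0,-0.015,-0.001,0,0],[0,-0.03,-0.003,0,0],[0,-0.03,-0.003,0.01,0],[0,-0.01,0,0.04,0],[0,0,0,0.05,0],[0,-0.03,0.03,0.05,0],[0,-0.05,0.05,0.02,0],[0,-0.05,0.05,0,0],[0,0,0,0,0]]}}

```text
t: 11.22
tool_pos: [0.3574, 0.0691, 0.3562]
tool_rot: [-0.146, 3.136, 0.006]
contact_force: [-0.4, -0.1, -0.4]
opening: 0.0002
```

```bash
python3 - <<'E'
from h import *
o=ctrl.get_obs();print(o["tool_pos"],o["contact_force"])
o,p=shot("scene","s9.png")
cv2.imwrite('pics/s9c.png',cv2.resize(p["color"][110:320,140:390,::-1],None,fx=2.8,fy=2.8,interpolation=cv2.INTER_CUBIC))
o,p=shot("side","d9.png")
cv2.imwrite('pics/d9c.png',cv2.resize(p["color"][120:330,140:370,::-1],None,fx=2.8,fy=2.8,interpolation=cv2.INTER_CUBIC))
E
```

```text
[0.35737277 0.06911886 0.35623808] [-0.43136552 -0.07718564 -0.43654608]
```

View pics/s9c.png

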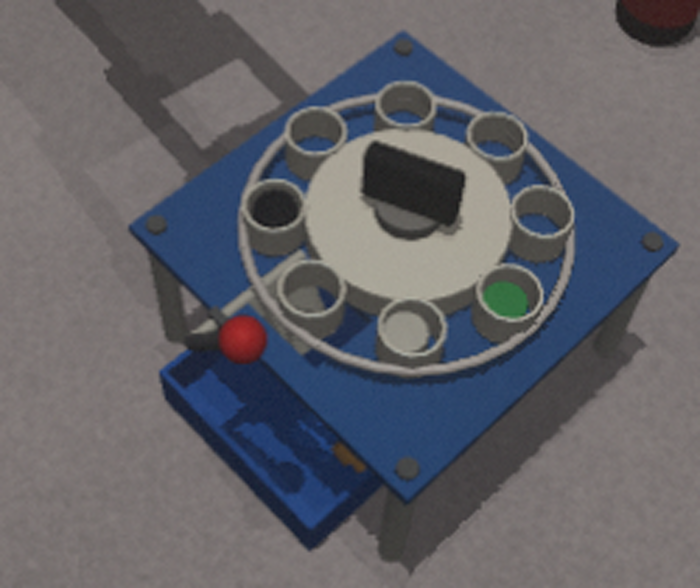

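View pics/d9c.png

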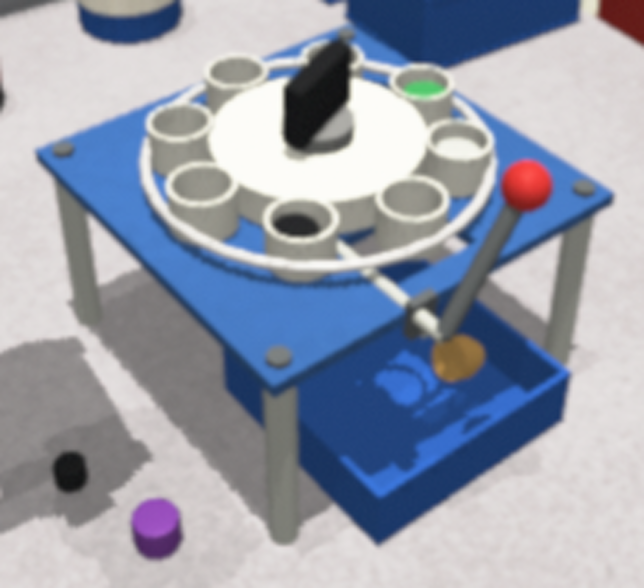

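The brass fitting is lying in the blue tray, at about (457,358) in the side crop. The lever is fully over, its pocket is empty, and the black, steel and green parts are still in their pockets.

```bash
python3 -c "
from h import *
print(ctrl.finish_job())"
```

```text
the job is handed in; nothing more can be done
None
```

The job is done and handed in at about 11 s: the brass fitting is in the blue tray. The other three parts (steel, black and green) are still in their pockets.

- **Wheel:** I pinched the black knob and turned the wheel about +23° with the flap still shut. The scene picture then put the brass pocket's centre about 2 mm from the centre of the drop hole. The wrist picture differed by a few millimetres, well within the hole's margin. After I released the knob, the wheel stayed where it was.
- **Lever:** I pushed the red ball over with the closed fingers until the lever met its stop, where the last contact force reading was 18 N. I then backed off and raised the arm clear.
- **Last checks:** The scene and side pictures show the lever fully over, the flap hanging open and the brass pocket empty. The arm was touching nothing. No check failed.

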